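# Reshelve dropper bottles in reverse order

### The job

Move the four amber dropper bottles from the grey carrier into the wooden bench rack, one bottle to each place, in reverse order: the bottle that stands leftmost in the carrier goes to the rightmost place of the rack, the next one to the place beside it, and so on, left and right as the robot sees them. They are glass: keep them upright, set each one down on the floor of its place instead of dropping it, and leave the glass beaker where it stands.

Things in the scene. Friction and masses are not known exactly. Their poses are not given: they have to be found in the camera images.
- bottle_red: amber glass dropper bottle with a red cap, loose, about 120 g. Upright. Origin: centre of its underside, z up along its axis. Round body 42 mm diameter up to 55 mm, shoulder narrowing up to 66 mm, straight round cap 30 mm diameter from 66 to 100 mm, small 20 mm knob of the same colour on top, overall 110 mm. Grip it by the cap. It starts in the cell of its colour, yaw arbitrary
- bottle_blue: amber glass dropper bottle with a blue cap, loose, about 120 g. Upright. Origin: centre of its underside, z up along its axis. Round body 42 mm diameter up to 55 mm, shoulder narrowing up to 66 mm, straight round cap 30 mm diameter from 66 to 100 mm, small 20 mm knob of the same colour on top, overall 110 mm. Grip it by the cap. It starts in the cell of its colour, yaw arbitrary
- bottle_green: amber glass dropper bottle with a green cap, loose, about 120 g. Upright. Origin: centre of its underside, z up along its axis. Round body 42 mm diameter up to 55 mm, shoulder narrowing up to 66 mm, straight round cap 30 mm diameter from 66 to 100 mm, small 20 mm knob of the same colour on top, overall 110 mm. Grip it by the cap. It starts in the cell of its colour, yaw arbitrary
- bottle_white: amber glass dropper bottle with a white cap, loose, about 120 g. Upright. Origin: centre of its underside, z up along its axis. Round body 42 mm diameter up to 55 mm, shoulder narrowing up to 66 mm, straight round cap 30 mm diameter from 66 to 100 mm, small 20 mm knob of the same colour on top, overall 110 mm. Grip it by the cap. It starts in the cell of its colour, yaw arbitrary
- cell_red: fixed grey square cell with a red tab on its front (-x) side (reaches 46 mm); holds the red-capped bottle at the start. One of four in a straight row, 72 mm apart, on a 6 mm grey tray (the carrier), in varying order. Outer 72 x 72 mm, inside 62 x 62. Origin: centre of its underside, 6 mm above the table; inner floor 6 mm, wall tops 24 mm above it. y runs along the row, to the robot's left
- cell_blue: fixed grey square cell with a blue tab on its front (-x) side (reaches 46 mm); holds the blue-capped bottle at the start. One of four in a straight row, 72 mm apart, on a 6 mm grey tray (the carrier), in varying order. Outer 72 x 72 mm, inside 62 x 62. Origin: centre of its underside, 6 mm above the table; inner floor 6 mm, wall tops 24 mm above it. y runs along the row, to the robot's left
- cell_green: fixed grey square cell with a green tab on its front (-x) side (reaches 46 mm); holds the green-capped bottle at the start. One of four in a straight row, 72 mm apart, on a 6 mm grey tray (the carrier), in varying order. Outer 72 x 72 mm, inside 62 x 62. Origin: centre of its underside, 6 mm above the table; inner floor 6 mm, wall tops 24 mm above it. y runs along the row, to the robot's left
- cell_white: fixed grey square cell with a white tab on its front (-x) side (reaches 46 mm); holds the white-capped bottle at the start. One of four in a straight row, 72 mm apart, on a 6 mm grey tray (the carrier), in varying order. Outer 72 x 72 mm, inside 62 x 62. Origin: centre of its underside, 6 mm above the table; inner floor 6 mm, wall tops 24 mm above it. y runs along the row, to the robot's left
- rack: brown wooden rack, fixed, empty, 72 x 288 x 26 mm high: a row of four square places, open 62 x 62 mm inside. Origin: centre of its underside. y runs along the row, to the robot's left (both rows lie within 15 degrees of left-right); place centres at x = 0, y = +108, +36, -36, -108 mm; floors 8 mm, wall tops 26 mm above origin. Stands in front of or behind the carrier
- beaker: bystander: loose clear glass beaker, 68 mm diameter, 90 mm high, standing upright on the table to the left of the work. Origin: centre of its underside
There are look-alikes about, which are no part of the job. Leave any purple look-alike of the bottle_white alone.

How it is judged:
At the end, for the whole second after the job is handed in: Each bottle is upright (0.1 rad), at rest on the floor of its own place of the rack, within 12.5 mm of the centre along and across; left to right their order is the reverse of that of their coloured cells in the carrier; the beaker is upright (0.2 rad) within 30 mm of its start (x of bottle_red in the frame of rack between -0.0125 and 0.0125 m and z of bottle_red in the frame of rack between 0.003 and 0.013 m and angle between each of bottle_red, bottle_blue, bottle_green, bottle_white's own z axis and vertical below 0.1 rad and linear speed of each of bottle_red, bottle_blue, bottle_green, bottle_white below 0.02 m/s and angular speed of each of bottle_red, bottle_blue, bottle_green, bottle_white below 0.2 rad/s and (y of bottle_red in the frame of rack between -0.1205 and -0.0955 m or y of bottle_red in the frame of rack between -0.0485 and -0.0235 m or y of bottle_red in the frame of rack between 0.0235 and 0.0485 m or y of bottle_red in the frame of rack between 0.0955 and 0.1205 m) and x of bottle_blue in the frame of rack between -0.0125 and 0.0125 m and z of bottle_blue in the frame of rack between 0.003 and 0.013 m and (y of bottle_blue in the frame of rack between -0.1205 and -0.0955 m or y of bottle_blue in the frame of rack between -0.0485 and -0.0235 m or y of bottle_blue in the frame of rack between 0.0235 and 0.0485 m or y of bottle_blue in the frame of rack between 0.0955 and 0.1205 m) and x of bottle_green in the frame of rack between -0.0125 and 0.0125 m and z of bottle_green in the frame of rack between 0.003 and 0.013 m and (y of bottle_green in the frame of rack between -0.1205 and -0.0955 m or y of bottle_green in the frame of rack between -0.0485 and -0.0235 m or y of bottle_green in the frame of rack between 0.0235 and 0.0485 m or y of bottle_green in the frame of rack between 0.0955 and 0.1205 m) and x of bottle_white in the frame of rack between -0.0125 and 0.0125 m and z of bottle_white in the frame of rack between 0.003 and 0.013 m and (y of bottle_white in the frame of rack between -0.1205 and -0.0955 m or y of bottle_white in the frame of rack between -0.0485 and -0.0235 m or y of bottle_white in the frame of rack between 0.0235 and 0.0485 m or y of bottle_white in the frame of rack between 0.0955 and 0.1205 m) and ((y of cell_red in the frame of cell_blue above 0 m and ((y of bottle_blue in the frame of rack above -0.072 m and y of bottle_red in the frame of rack below -0.072 m) or (y of bottle_blue in the frame of rack above 0 m and y of bottle_red in the frame of rack below 0 m) or (y of bottle_blue in the frame of rack above 0.072 m and y of bottle_red in the frame of rack below 0.072 m))) or (y of cell_red in the frame of cell_blue below 0 m and ((y of bottle_red in the frame of rack above -0.072 m and y of bottle_blue in the frame of rack below -0.072 m) or (y of bottle_red in the frame of rack above 0 m and y of bottle_blue in the frame of rack below 0 m) or (y of bottle_red in the frame of rack above 0.072 m and y of bottle_blue in the frame of rack below 0.072 m)))) and ((y of cell_red in the frame of cell_green above 0 m and ((y of bottle_green in the frame of rack above -0.072 m and y of bottle_red in the frame of rack below -0.072 m) or (y of bottle_green in the frame of rack above 0 m and y of bottle_red in the frame of rack below 0 m) or (y of bottle_green in the frame of rack above 0.072 m and y of bottle_red in the frame of rack below 0.072 m))) or (y of cell_red in the frame of cell_green below 0 m and ((y of bottle_red in the frame of rack above -0.072 m and y of bottle_green in the frame of rack below -0.072 m) or (y of bottle_red in the frame of rack above 0 m and y of bottle_green in the frame of rack below 0 m) or (y of bottle_red in the frame of rack above 0.072 m and y of bottle_green in the frame of rack below 0.072 m)))) and ((y of cell_red in the frame of cell_white above 0 m and ((y of bottle_white in the frame of rack above -0.072 m and y of bottle_red in the frame of rack below -0.072 m) or (y of bottle_white in the frame of rack above 0 m and y of bottle_red in the frame of rack below 0 m) or (y of bottle_white in the frame of rack above 0.072 m and y of bottle_red in the frame of rack below 0.072 m))) or (y of cell_red in the frame of cell_white below 0 m and ((y of bottle_red in the frame of rack above -0.072 m and y of bottle_white in the frame of rack below -0.072 m) or (y of bottle_red in the frame of rack above 0 m and y of bottle_white in the frame of rack below 0 m) or (y of bottle_red in the frame of rack above 0.072 m and y of bottle_white in the frame of rack below 0.072 m)))) and ((y of cell_blue in the frame of cell_green above 0 m and ((y of bottle_green in the frame of rack above -0.072 m and y of bottle_blue in the frame of rack below -0.072 m) or (y of bottle_green in the frame of rack above 0 m and y of bottle_blue in the frame of rack below 0 m) or (y of bottle_green in the frame of rack above 0.072 m and y of bottle_blue in the frame of rack below 0.072 m))) or (y of cell_blue in the frame of cell_green below 0 m and ((y of bottle_blue in the frame of rack above -0.072 m and y of bottle_green in the frame of rack below -0.072 m) or (y of bottle_blue in the frame of rack above 0 m and y of bottle_green in the frame of rack below 0 m) or (y of bottle_blue in the frame of rack above 0.072 m and y of bottle_green in the frame of rack below 0.072 m)))) and ((y of cell_blue in the frame of cell_white above 0 m and ((y of bottle_white in the frame of rack above -0.072 m and y of bottle_blue in the frame of rack below -0.072 m) or (y of bottle_white in the frame of rack above 0 m and y of bottle_blue in the frame of rack below 0 m) or (y of bottle_white in the frame of rack above 0.072 m and y of bottle_blue in the frame of rack below 0.072 m))) or (y of cell_blue in the frame of cell_white below 0 m and ((y of bottle_blue in the frame of rack above -0.072 m and y of bottle_white in the frame of rack below -0.072 m) or (y of bottle_blue in the frame of rack above 0 m and y of bottle_white in the frame of rack below 0 m) or (y of bottle_blue in the frame of rack above 0.072 m and y of bottle_white in the frame of rack below 0.072 m)))) and ((y of cell_green in the frame of cell_white above 0 m and ((y of bottle_white in the frame of rack above -0.072 m and y of bottle_green in the frame of rack below -0.072 m) or (y of bottle_white in the frame of rack above 0 m and y of bottle_green in the frame of rack below 0 m) or (y of bottle_white in the frame of rack above 0.072 m and y of bottle_green in the frame of rack below 0.072 m))) or (y of cell_green in the frame of cell_white below 0 m and ((y of bottle_green in the frame of rack above -0.072 m and y of bottle_white in the frame of rack below -0.072 m) or (y of bottle_green in the frame of rack above 0 m and y of bottle_white in the frame of rack below 0 m) or (y of bottle_green in the frame of rack above 0.072 m and y of bottle_white in the frame of rack below 0.072 m)))) and distance of beaker from where it was at the start of the episode below 0.03 m and angle between beaker's own z axis and vertical below 0.2 rad); the robot touches nothing.
It fails at once if a bottle is tipped over (more than 35 degrees) (angle between any of bottle_red, bottle_blue, bottle_green, bottle_white's own z axis and vertical above 0.61 rad).
It fails at once if a bottle is dropped (faster than 0.6 m/s out of the fingers, a fall of about 18 mm) ((linear speed of bottle_red above 0.6 m/s and contact force between the fingers and bottle_red below 0.05 N) or (linear speed of bottle_blue above 0.6 m/s and contact force between the fingers and bottle_blue below 0.05 N) or (linear speed of bottle_green above 0.6 m/s and contact force between the fingers and bottle_green below 0.05 N) or (linear speed of bottle_white above 0.6 m/s and contact force between the fingers and bottle_white below 0.05 N)).
It fails at once if the glass beaker is knocked over or shifted by more than 30 mm (distance of beaker from where it was at the start of the episode above 0.03 m or angle between beaker's own z axis and vertical above 0.4 rad).
It also fails if it takes over 96 s, if anything falls off the work surface, if the arm or the gripper's body presses on something with over 40 N, if the wrist force passes 120 N, or if a joint passes its speed limit or range.

### The arm

A 7-joint arm with a two-finger parallel gripper is mounted at the origin on the work surface. World frame = base frame: x ahead of the robot, y to its left, z up, the work surface at z = 0. Lengths are in m, angles in rad, forces in N, time in s.
With the tool pointing down it reaches from about 0.35 to 0.9 m from the base axis. Payload 7.2 kg.
Tool frame: the origin (TCP) lies midway between the tips of the shut fingers; the grasp point (between the pads) lies pinch_z behind it (pinch_z is the distance from the TCP to the grasp point, in m); z points along the fingers, y is the line along which they close (so a half turn about z gives the same grasp; the last joint's range is limited). The gripper opens to 88 mm and grips with 3 to 60 N. Pads are 20 mm wide; open, the fingers measure 115 mm over their backs; the gripper's body (75 mm by 178 mm) begins 61 mm behind the grasp point.
Start: joints at [1.098, 0.411, -0.013, 1.596, 0.006, 1.134, -0.082], TCP at [0.246, -0.574, 0.223] pointing down, gripper open.
Joint ranges: [-2.95, 2.95], [-0.29, 1.99], [-1.47, 1.44], [0.14, 2.54], [-1.03, 4.17], [0.13, 1.85], [-2.86, 2.86]. Speed limits (rad/s): [2.39, 2.39, 3.01, 3.01, 3.14, 3.14, 3.14].

### API

Orientations are given as a rotation vector (axis times angle).
In Python, from workcell import get_obs, camera, finish_job, pinch_z gives the robot as it stands.
- The arm moves only by the shell command python3 -m pendant 'ROWS' [FORCE]. ROWS is JSON, a list of rows, each a list of 7 numbers: the shift along the tool's x, y, z scaled (see below), then the turn, a rotation vector about the tool's x, y, z scaled (see below), then the gripper command: -1 is fully open, 1 is shut, values between are in proportion. In form: [[dx, dy, dz, rx, ry, rz, claw], ...]. A call has 1 to 20 rows; each row shifts and turns the commanded pose from where the row before left it, along the tool's axes as they then stand; what a row does not reach is not made up. The controller multiplies each number of a shift by 0.05 m and each number of a turn by 90 degrees. A row lasts 1/8 s, in which the tool goes at most 62.5 mm and 10.7 degrees, less where a joint would pass 70% of its speed; a pose out of reach is approached as far as the arm can. A call with a number of a shift or a turn outside -1 to 1 is refused whole. A call with a gripper value outside its range is refused whole. The fingers move at their own pace and stop on an object; FORCE is the grip in N (left out, the last holds). Time passes only in rows, so rows that do not move let the fingers close. It gives the time, the measured TCP pose, the force, the opening and the grip force at its end, in the units of the state.
- get_obs(): the state, without advancing time (a new reading comes with each control period).
- camera(name): name is "side" or "top" or "wrist"; returns a dict with "frame" (420x560x3 uint8, blue, green, red), "mtx" (3x3 intrinsics, pixels), "cam_to_world" (4x4, takes a point from camera to world coordinates). Camera axes: x right, y up, looking along -z (the intrinsics and any distortion apply to the point x, -y, -z); pixel columns grow to the right and rows downward; lengths in m; the calibration is good to about 2 mm. A picture is of the moment at which its call begins. There is no depth.
- finish_job(): hands the job in; it is judged then, once.
The state is a dict: "time_s": time; "joint_pos": joint angles; "joint_vel": joint speeds; "effort": joint torques, N m; "eef_pos": TCP position; "ee_rot": TCP orientation; "contact_force": force on the tool from outside, world axes, zero at the start; "torque": the same for the moment, N m; "finger_gap": finger opening in m; "finger_force": force on a finger pad.
Only numpy, scipy, OpenCV 4.12 (cv2) and the standard library are available. Lean on these libraries where they do the work, as an engineer would, in place of code of your own. Each camera call takes 0.05 s, during which the arm holds its last target. There are 200 camera calls.

## Working session

There is one attempt and no reset: what is moved stays moved. The work goes in short steps, Python scripts to look and compute and a shell command to move; the robot and the scene stay as the last step left them, time stands still between calls to the robot, and variables do not carry over. Pictures are saved under pics/ and viewed, at most 14 in all, crops included, and the job is handed in when it is done.

```bash
mkdir -p pics; ls; python3 - <<'E'
from workcell import *
import cv2
print(pinch_z); o=get_obs(); print({k:o[k] for k in("time_s","eef_pos","ee_rot","finger_gap")})
for n in("top","side"):
    c=camera(n); cv2.imwrite(f"pics/{n}0.png",c["frame"]); print(n,c["mtx"],c["cam_to_world"],[k for k in c])
E
```

```text
pics
0.0187
{'time_s': 0.0, 'eef_pos': array([ 0.24587846, -0.57402887,  0.22179687]), 'ee_rot': array([-3.07588605e+00, -6.31246379e-01,  7.47351895e-04]), 'finger_gap': 0.08799225243526339}
top [[427.14760179   0.         272.73065198]
 [  0.         427.14760179 210.61673029]
 [  0.           0.           1.        ]] [[ 0.16821606  0.96550875 -0.19873651  0.31934844]
 [-0.98574935  0.16501915 -0.03266353  0.07255684]
 [ 0.0012584   0.20139892  0.9795085   0.91969674]
 [ 0.          0.          0.          1.        ]] ['frame', 'mtx', 'cam_to_world']
side [[518.28152618   0.         284.80868214]
 [  0.         518.28152618 207.39536855]
 [  0.           0.           1.        ]] [[-0.96157194  0.19865692 -0.18951207  0.25812056]
 [-0.27373194 -0.6403332   0.71766581  0.96745548]
 [ 0.02121841  0.74196282  0.67010519  0.86614321]
 [ 0.          0.          0.          1.        ]] ['frame', 'mtx', 'cam_to_world']
```

View pics/top0.png

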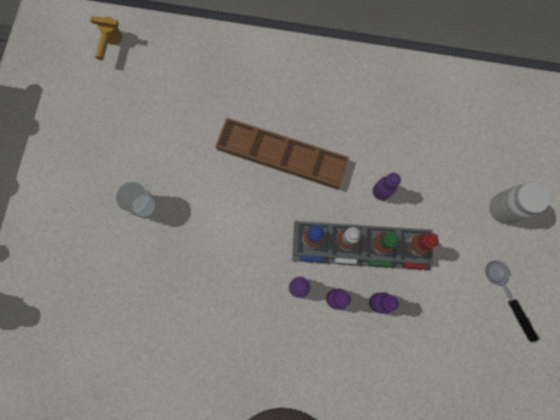

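View pics/side0.png

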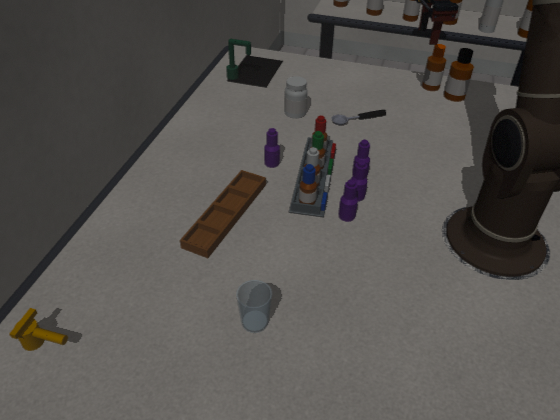

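The top view shows the carrier at about (365,245), with caps from left to right blue (316,233), white (351,235), green (389,240) and red (429,242). The rack is behind it at (283,153) and the beaker is at (136,200). The purple look-alikes at (300,287), (339,299), (383,302) and (387,186) are none of the four named colours, so I'll leave them alone.

```bash
cat > h.py <<'E'
from workcell import *
import cv2, numpy as np
from scipy.spatial.transform import Rotation as R
def ray(c,uv):
    K,T=np.array(c["mtx"]),np.array(c["cam_to_world"])
    d=np.linalg.inv(K)@[uv[0],uv[1],1]; d=T[:3,:3]@(d*[1,-1,-1]); return T[:3,3],d/np.linalg.norm(d)
def onz(c,uv,z):
    o,d=ray(c,uv); return o+d*(z-o[2])/d[2]
def cross(c1,p1,c2,p2):
    o1,d1=ray(c1,p1);o2,d2=ray(c2,p2); s=np.linalg.lstsq(np.c_[d1,-d2],o2-o1,rcond=None)[0]
    a,b=o1+s[0]*d1,o2+s[1]*d2; return (a+b)/2,np.linalg.norm(a-b)
H={'blue':(110,128,150,60),'green':(45,85,110,40),'red':(0,8,170,60),'purple':(130,160,80,35),'brown':(5,18,90,40)}
def mask(f,n):
    h=cv2.cvtColor(f,cv2.COLOR_BGR2HSV)
    if n=='white': return cv2.inRange(h,(0,0,165),(179,60,255))
    a,b,s,v=H[n]; m=cv2.inRange(h,(a,s,v),(b,255,255))
    if n=='red': m|=cv2.inRange(h,(172,s,v),(179,255,255))
    return m
def blobs(f,n,amin=20):
    cs=cv2.findContours(mask(f,n),cv2.RETR_EXTERNAL,cv2.CHAIN_APPROX_NONE)[0]
    return sorted([(cv2.contourArea(c),tuple(np.round(np.mean(cv2.boxPoints(cv2.minAreaRect(c)),0),1)),cv2.boundingRect(c),c) for c in cs if cv2.contourArea(c)>=amin],key=lambda t:-t[0])
E
python3 - <<'E'
from h import *
t,s=camera("top"),camera("side")
for n in('blue','white','green','red','purple'):
    for k,c in(("top",t),("side",s)): print(n,k,[(int(b[0]),b[1],b[2]) for b in blobs(c["frame"],n)][:6])
for k,c in(("top",t),("side",s)):
    b=blobs(c["frame"],'brown',800)
    for q in b:
        r=cv2.boxPoints(cv2.minAreaRect(q[3])); print(k,q[0],r.tolist(),[onz(c,p,.026).round(3).tolist() for p in r])
f=cv2.resize(t["frame"][200:320,270:470],None,fx=4,fy=4,interpolation=cv2.INTER_CUBIC); cv2.imwrite("pics/crop1.png",f)
E
```

```text
blue top [(40, (np.float32(314.8), np.float32(232.2)), (310, 227, 11, 10))]
blue side [(141, (np.float32(308.5), np.float32(173.5)), (303, 164, 12, 20)), (42, (np.float32(323.5), np.float32(200.7)), (321, 192, 6, 18))]
white top []
white side []
green top [(112, (np.float32(389.5), np.float32(239.0)), (383, 233, 14, 13)), (41, (np.float32(380.0), np.float32(262.8)), (370, 261, 21, 5))]
green side [(129, (np.float32(318.0), np.float32(140.0)), (313, 131, 11, 19)), (38, (np.float32(239.1), np.float32(41.6)), (229, 39, 21, 6)), (35, (np.float32(329.8), np.float32(166.0)), (328, 159, 5, 15))]
red top []
red side [(94, (np.float32(320.5), np.float32(123.5)), (316, 116, 10, 16)), (21, (np.float32(332.8), np.float32(150.6)), (331, 144, 4, 14))]
purple top [(400, (np.float32(383.5), np.float32(302.5)), (370, 293, 28, 20)), (366, (np.float32(387.0), np.float32(185.5)), (374, 173, 26, 26)), (317, (np.float32(338.1), np.float32(298.8)), (327, 289, 23, 20)), (266, (np.float32(299.0), np.float32(287.0)), (290, 278, 19, 19))]
purple side [(1186, (np.float32(357.2), np.float32(180.6)), (339, 140, 31, 81)), (411, (np.float32(272.0), np.float32(147.0)), (265, 128, 15, 39))]
top 3863.0 [[215.68455505371094, 148.0474853515625], [225.6053924560547, 117.52176666259766], [348.43182373046875, 157.44036865234375], [338.510986328125, 187.96609497070312]] [[0.618, 0.25, 0.026], [0.692, 0.242, 0.026], [0.646, -0.041, 0.026], [0.574, -0.029, 0.026]]
side 2905.0 [[176.64822387695312, 243.76837158203125], [242.736083984375, 160.18667602539062], [268.235595703125, 180.34906005859375], [202.14773559570312, 263.9307556152344]] [[0.693, 0.256, 0.026], [0.655, -0.081, 0.026], [0.565, -0.019, 0.026], [0.616, 0.295, 0.026]]
```

View pics/crop1.png

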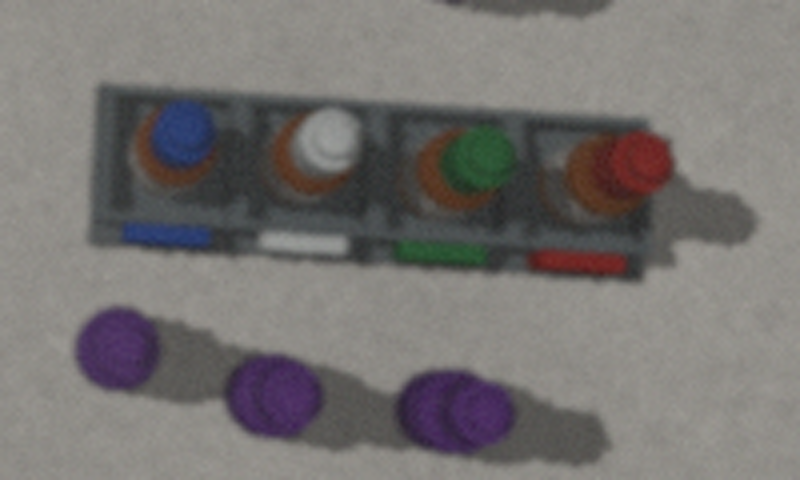

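The crop confirms the order from left to right: blue, white, green, red. Each cap matches its tab colour. The purple bottles at crop (118,348), (273,395) and (455,410) are in front of the carrier and are the look-alikes. Next I'll work out positions from these cap-top centres.

```bash
python3 - <<'E'
from h import *
t,s=camera("top"),camera("side")
P={}
for n,p,q in(("blue",(316,232.5),(308.5,173.5)),("white",(353,234.5),None),("green",(391,238.8),(318,140)),("red",(430,240.5),(320.5,123.5))):
    P[n]=onz(t,p,.114); print(n,P[n].round(4), [v.round(4) for v in cross(t,p,s,q)] if q else '')
for p in((299.5,287),(343,298.5),(390.5,302),(393,180)): print('purple cap',onz(t,p,.102).round(3))
# carrier outline: crop corners at z=.030
for p in((98,86),(650,121),(642,278),(90,243)): print('carrier',onz(t,(p[0]/4+270,p[1]/4+200),.03).round(4))
for p in((166,235),(303,243),(441,252),(578,263)): print('tab',onz(t,(p[0]/4+270,p[1]/4+200),.028).round(4))
for p in((136,200),(143,206)): print('beaker',onz(t,p,.0).round(3),onz(t,p,.09).round(3))
c=np.array([.6325,.1055]); y=np.array([.045,.281]); y/=np.linalg.norm(y)
for d in(.108,.036,-.036,-.108): print('place',(c+d*y).round(4))
o=get_obs(); M=R.from_rotvec(o["ee_rot"]).as_matrix(); print(M.round(3), o["eef_pos"],o["time_s"])
E
```

```text
blue [0.4547 0.011  0.114 ] [array([0.4563, 0.0095, 0.0963]), np.float64(0.0029)]
white [ 0.4628 -0.0591  0.114 ] 
green [ 0.4668 -0.1313  0.114 ] [array([ 0.4679, -0.1363,  0.0947]), np.float64(0.0048)]
red [ 0.476  -0.2047  0.114 ] [array([ 0.4777, -0.2106,  0.0972]), np.float64(0.0032)]
purple cap [0.349 0.025 0.102]
purple cap [ 0.342 -0.058  0.102]
purple cap [ 0.35  -0.147  0.102]
purple cap [ 0.587 -0.125  0.102]
carrier [0.4845 0.0529 0.03  ]
carrier [ 0.5149 -0.2368  0.03  ]
carrier [ 0.4323 -0.2404  0.03  ]
carrier [0.402  0.0439 0.03  ]
tab [0.413  0.0055 0.028 ]
tab [ 0.4209 -0.0654  0.028 ]
tab [ 0.4283 -0.1368  0.028 ]
tab [ 0.4346 -0.2076  0.028 ]
beaker [0.479 0.405 0.   ] [0.463 0.372 0.09 ]
beaker [0.468 0.387 0.   ] [0.453 0.356 0.09 ]
place [0.6496 0.2121]
place [0.6382 0.141 ]
place [0.6268 0.07  ]
place [ 0.6154 -0.0011]
[[ 0.919  0.394 -0.   ]
 [ 0.394 -0.919  0.   ]
 [-0.    -0.001 -1.   ]] [ 0.24606957 -0.57433724  0.22238645] 0.3
```

```bash
python3 -m pendant '[[0,0,0,0,0,-0.106,-1],[0,0,0,0,0,-0.106,-1],[0,0,0,0,0,-0.106,-1],[0,0,0,0,0,-0.106,-1],[0,0,0,0,0,-0.106,-1],[0,0,0,0,0,-0.106,-1],[0,0,0,0,0,-0.106,-1],[0.9,0.3,0,0,0,0,-1],[0.9,0.3,0,0,0,0,-1],[0.9,0.3,0,0,0,0,-1],[0.9,0.3,0,0,0,0,-1],[0.9,0.3,0,0,0,0,-1],[0.9,0.3,0,0,0,0,-1],[0.9,0.3,0,0,0,0,-1],[0.9,0.3,0,0,0,0,-1],[0.9,0.3,0,0,0,0,-1],[0.9,0.3,0,0,0,0,-1],[0,0,0,0,0,0,-1],[0,0,0,0,0,0,-1],[0,0,0,0,0,0,-1]]'
python3 - <<'E'
from h import *
o=get_obs(); print(o["time_s"],o["eef_pos"],o["joint_pos"].round(2)); print(R.from_rotvec(o["ee_rot"]).as_matrix().round(3))
c=camera("wrist"); cv2.imwrite("pics/w1.png",c["frame"]); print(c["cam_to_world"].round(3))
E
```

```text
time_s: 2.8
eef_pos: [0.396, -0.1258, 0.2226]
ee_rot: [-2.224, -2.219, 0.001]
contact_force: [-1.2, 0.1, 0.3]
finger_gap: 0.0879
finger_force: 0.0
2.8 [ 0.39596682 -0.12575407  0.22255355] [ 0.75  0.09 -0.58  2.04  0.06  1.03  0.13]
[[ 0.003  1.    -0.   ]
 [ 1.    -0.003 -0.   ]
 [-0.    -0.    -1.   ]]
[[ 1.     0.001  0.002  0.396]
 [-0.001  0.962  0.273 -0.051]
 [-0.001 -0.273  0.962  0.386]
 [ 0.     0.     0.     1.   ]]
```

View pics/w1.png

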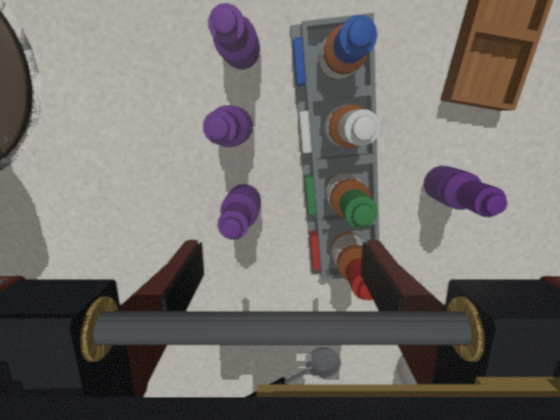

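The wrist view shows the knobs at blue (359,34), white (365,127) and green (362,211), with the right end of the rack at (444,98)–(517,109). I'll use it to cross-check the positions from the top view.

```bash
python3 - <<'E'
from h import *
c=camera("wrist")
for n,p in(("blue",(359,34)),("white",(365,127)),("green",(362,211))): print(n,onz(c,p,.12).round(4))
for p in((445,98),(517,109),(471,30),(532,40)): print(onz(c,p,.026).round(4),p)
E
```

```text
blue [0.4536 0.0099 0.12  ]
white [ 0.4629 -0.0581  0.12  ]
green [ 0.4653 -0.1292  0.12  ]
[ 0.5704 -0.0304  0.026 ] (445, 98)
[ 0.6499 -0.0418  0.026 ] (517, 109)
[0.5878 0.035  0.026 ] (471, 30)
[0.6517 0.0257 0.026 ] (532, 40)
```

```bash
python3 -m pendant '[[0.9,0.38,0,0,0,0,-1],[0.9,0.39,0,0,0,0,-1],[0.92,0.39,0,0,0,0,-1],[0,0,0,0,0,0,-1],[0,0,0.5,0,0,0,-1],[0,0,0.5,0,0,0,-1],[0,0,0.5,0,0,0,-1],[0,0,0.5,0,0,0,-1],[0,0,0.5,0,0,0,-1],[0,0,0.33,0,0,0,-1],[0,0,0,0,0,0,-1],[0,0,0,0,0,0,1],[0,0,0,0,0,0,1],[0,0,0,0,0,0,1],[0,0,0,0,0,0,1],[0,0,0,0,0,0,1],[0,0,0,0,0,0,1]]' 20
```

```text
time_s: 5.03
eef_pos: [0.4544, 0.0114, 0.0812]
ee_rot: [2.222, 2.221, -0.0]
contact_force: [0.4, 0.1, -0.5]
finger_gap: 0.0315
finger_force: 0.1
```

```bash
python3 -m pendant '[[0,0,0,0,0,0,1],[0,0,0,0,0,0,1],[0,0,0,0,0,0,1],[0,0,-0.1,0,0,0,1],[0,0,-0.2,0,0,0,1],[0,0,-0.4,0,0,0,1],[0,0,-0.5,0,0,0,1],[0,0,-0.6,0,0,0,1],[0,0,-0.6,0,0,0,1],[0,0,-0.3,0,0,0,1],[0,0,0,0,0,0,1]]'
```

```text
time_s: 6.4
eef_pos: [0.4549, 0.0113, 0.2169]
ee_rot: [2.221, 2.219, 0.002]
contact_force: [0.6, 0.1, -1.1]
finger_gap: 0.0299
finger_force: 20.0
```

```bash
python3 -m pendant '[[-0.03,0.3,0,0,0,0,1],[-0.05,0.6,0,0,0,0,1],[-0.05,0.7,0,0,0,0,1],[-0.05,0.7,0,0,0,0,1],[-0.05,0.6,0,0,0,0,1],[-0.02,0.31,0,0,0,0,1],[0,0,0,0,0,0,1],[0,0,0.3,0,0,0,1],[0,0,0.6,0,0,0,1],[0,0,0.6,0,0,0,1],[0,0,0.3,0,0,0,1],[0,0,0.2,0,0,0,1],[0,0,0,0,0,0,1],[0,0,0,0,0,0,1]]'
python3 - <<'E'
from h import *
c=camera("side"); cv2.imwrite("pics/s2.png",cv2.resize(c["frame"][100:300,160:400],None,fx=3,fy=3))
E
```

```text
time_s: 8.15
eef_pos: [0.6155, -0.001, 0.1171]
ee_rot: [2.221, 2.22, 0.002]
contact_force: [0.7, -0.8, -0.3]
finger_gap: 0.0295
finger_force: 20.0
```

View pics/s2.png

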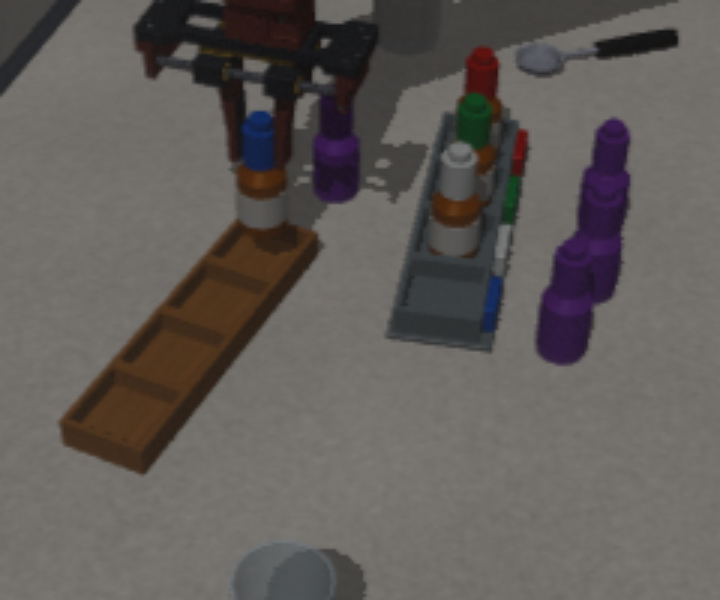

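The blue bottle is upright and held above the rightmost place, at crop (262,215). I'll lower it now.

```bash
python3 -m pendant '[[0,0,0.2,0,0,0,1],[0,0,0.2,0,0,0,1],[0,0,0.2,0,0,0,1],[0,0,0.12,0,0,0,1],[0,0,0.04,0,0,0,1],[0,0,0.02,0,0,0,1],[0,0,0,0,0,0,1],[0,0,0,0,0,0,1]]'
```

```text
time_s: 9.2
eef_pos: [0.6151, -0.0011, 0.0774]
ee_rot: [2.222, 2.221, 0.001]
contact_force: [0.0, 0.5, -0.7]
finger_gap: 0.0292
finger_force: 20.0
```

```bash
python3 -m pendant '[[0,0,0.02,0,0,0,1],[0,0,0.02,0,0,0,1],[0,0,0,0,0,0,1]]'
```

```text
time_s: 9.57
eef_pos: [0.6158, -0.0012, 0.0768]
ee_rot: [2.221, 2.219, 0.002]
contact_force: [-2.4, -0.9, 11.6]
finger_gap: 0.0293
finger_force: 20.0
```

```bash
python3 -m pendant '[[0,0,0,0,0,0,0.3],[0,0,0,0,0,0,-1],[0,0,0,0,0,0,-1],[0,0,0,0,0,0,-1],[0,0,-0.3,0,0,0,-1],[0,0,-0.7,0,0,0,-1],[0,0,-0.88,0,0,0,-1],[-0.28,-0.76,0,0,0,0,-1],[-0.29,-0.76,0,0,0,0,-1],[-0.29,-0.77,0,0,0,0,-1],[-0.29,-0.77,0,0,0,0,-1],[0,0,0,0,0,0,-1],[0,0,0.4,0,0,0,-1],[0,0,0.6,0,0,0,-1],[0,0,0.5,0,0,0,-1],[0,0,0.28,0,0,0,-1],[0,0,0,0,0,0,-1],[0,0,0,0,0,0,-1]]'
python3 - <<'E'
from h import *
c=camera("top"); cv2.imwrite("pics/t2.png",cv2.resize(c["frame"][100:320,200:480],None,fx=2.5,fy=2.5))
E
```

```text
time_s: 11.82
eef_pos: [0.4627, -0.0584, 0.081]
ee_rot: [2.221, 2.221, 0.001]
contact_force: [-1.2, -1.7, 0.2]
finger_gap: 0.0881
finger_force: 0.0
```

View pics/t2.png

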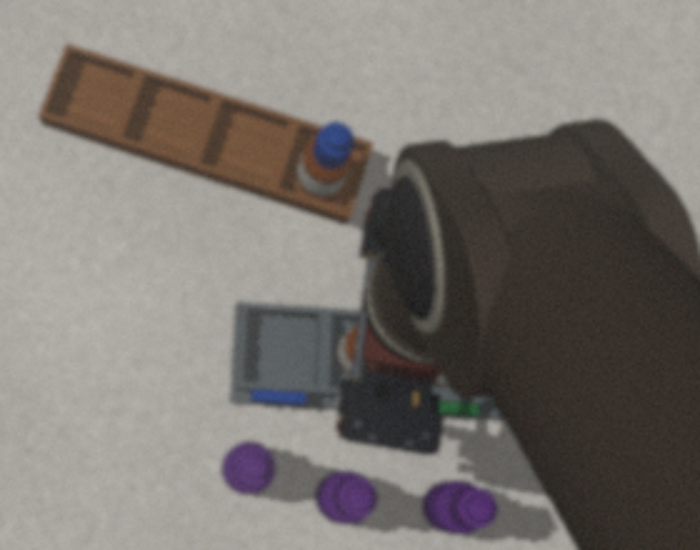

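Blue stands upright in the rightmost place (crop 325,160), and the gripper is over white. I'll close on it and lift.

```bash
python3 -m pendant '[[0,0,0,0,0,0,1],[0,0,0,0,0,0,1],[0,0,0,0,0,0,1],[0,0,0,0,0,0,1],[0,0,0,0,0,0,1],[0,0,0,0,0,0,1],[0,0,0,0,0,0,1],[0,0,0,0,0,0,1],[0,0,0,0,0,0,1],[0,0,-0.1,0,0,0,1],[0,0,-0.2,0,0,0,1],[0,0,-0.4,0,0,0,1],[0,0,-0.5,0,0,0,1],[0,0,-0.6,0,0,0,1],[0,0,-0.6,0,0,0,1],[0,0,-0.3,0,0,0,1],[0,0,0,0,0,0,1]]' 20
```

```text
time_s: 14.0
eef_pos: [0.4623, -0.0588, 0.216]
ee_rot: [2.221, 2.219, 0.001]
contact_force: [0.3, 0.1, -1.8]
finger_gap: 0.0297
finger_force: 20.0
```

```bash
python3 -m pendant '[[0.2,0.3,0,0,0,0,1],[0.45,0.6,0,0,0,0,1],[0.6,0.7,0,0,0,0,1],[0.6,0.75,0,0,0,0,1],[0.5,0.6,0,0,0,0,1],[0.22,0.33,0,0,0,0,1],[0,0,0,0,0,0,1],[0,0,0.3,0,0,0,1],[0,0,0.6,0,0,0,1],[0,0,0.6,0,0,0,1],[0,0,0.4,0,0,0,1],[0,0,0.3,0,0,0,1],[0,0,0.2,0,0,0,1],[0,0,0.2,0,0,0,1],[0,0,0.1,0,0,0,1],[0,0,0,0,0,0,1],[0,0,0,0,0,0,1]]'
```

```text
time_s: 16.12
eef_pos: [0.6262, 0.07, 0.0806]
ee_rot: [2.222, 2.221, 0.001]
contact_force: [-0.0, 0.3, -1.0]
finger_gap: 0.0296
finger_force: 20.0
```

```bash
python3 -m pendant '[[0,0,0.04,0,0,0,1],[0,0,0.03,0,0,0,1],[0,0,0.02,0,0,0,1],[0,0,0,0,0,0,1]]'
```

```text
time_s: 16.62
eef_pos: [0.6262, 0.0699, 0.076]
ee_rot: [2.222, 2.221, 0.001]
contact_force: [0.0, 0.5, 1.9]
finger_gap: 0.0297
finger_force: 20.0
```

```bash
python3 -m pendant '[[0,0,0.01,0,0,0,1],[0,0,0,0,0,0,0.3],[0,0,0,0,0,0,-1],[0,0,0,0,0,0,-1],[0,0,0,0,0,0,-1],[0,0,-0.3,0,0,0,-1],[0,0,-0.7,0,0,0,-1],[0,0,-0.9,0,0,0,-1],[-0.8,-0.64,0,0,0,0,-1],[-0.8,-0.64,0,0,0,0,-1],[-0.8,-0.64,0,0,0,0,-1],[-0.8,-0.64,0,0,0,0,-1],[-0.8,-0.64,0,0,0,0,-1],[0,0,0,0,0,0,-1],[0,0,0.3,0,0,0,-1],[0,0,0.3,0,0,0,-1],[0,0,0,0,0,0,-1],[0,0,0,0,0,0,-1]]'
python3 - <<'E'
from h import *
c=camera("side"); cv2.imwrite("pics/s3.png",cv2.resize(c["frame"][80:280,160:400],None,fx=3,fy=3))
E
```

```text
time_s: 18.88
eef_pos: [0.4662, -0.1291, 0.1398]
ee_rot: [-2.219, -2.222, -0.0]
contact_force: [0.6, 0.7, 0.5]
finger_gap: 0.0879
finger_force: 0.0
```

View pics/s3.png

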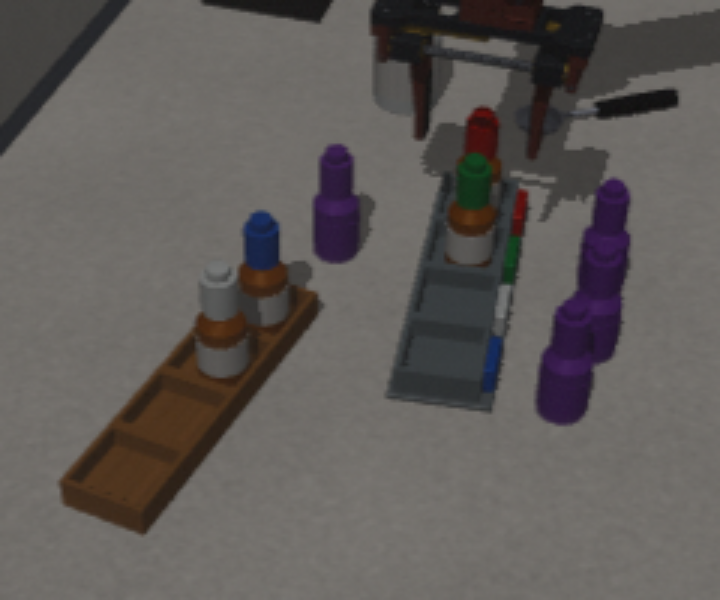

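Blue (crop 265,280) and white (220,330) both stand upright in their places, and the gripper straddles green. I'll carry on with green.

```bash
python3 -m pendant '[[0,0,0.5,0,0,0,-1],[0,0,0.5,0,0,0,-1],[0,0,0.18,0,0,0,-1],[0,0,0,0,0,0,1],[0,0,0,0,0,0,1],[0,0,0,0,0,0,1],[0,0,0,0,0,0,1],[0,0,0,0,0,0,1],[0,0,0,0,0,0,1],[0,0,0,0,0,0,1],[0,0,0,0,0,0,1],[0,0,0,0,0,0,1],[0,0,-0.1,0,0,0,1],[0,0,-0.2,0,0,0,1],[0,0,-0.4,0,0,0,1],[0,0,-0.5,0,0,0,1],[0,0,-0.6,0,0,0,1],[0,0,-0.6,0,0,0,1],[0,0,-0.3,0,0,0,1],[0,0,0,0,0,0,1]]' 20
```

```text
time_s: 21.42
eef_pos: [0.4662, -0.1303, 0.2169]
ee_rot: [2.221, 2.219, 0.001]
contact_force: [0.4, -0.2, -1.5]
finger_gap: 0.0297
finger_force: 20.0
```

```bash
python3 -m pendant '[[0.3,0.2,0,0,0,0,1],[0.6,0.4,0,0,0,0,1],[0.7,0.45,0,0,0,0,1],[0.7,0.45,0,0,0,0,1],[0.7,0.45,0,0,0,0,1],[0.7,0.45,0,0,0,0,1],[0.7,0.45,0,0,0,0,1],[0.6,0.35,0,0,0,0,1],[0.4,0.24,0,0,0,0,1],[0,0,0,0,0,0,1],[0,0,0,0,0,0,1],[0,0,0.3,0,0,0,1],[0,0,0.6,0,0,0,1],[0,0,0.6,0,0,0,1],[0,0,0.3,0,0,0,1],[0,0,0,0,0,0,1]]'
```

```text
time_s: 23.42
eef_pos: [0.6373, 0.139, 0.1249]
ee_rot: [-2.222, -2.22, 0.003]
contact_force: [0.1, 0.6, -0.2]
finger_gap: 0.0295
finger_force: 20.0
```

```bash
python3 -m pendant '[[0.03,0.02,0.2,0,0,0,1],[0,0,0.25,0,0,0,1],[0,0,0.2,0,0,0,1],[0,0,0.15,0,0,0,1],[0,0,0.08,0,0,0,1],[0,0,0.04,0,0,0,1],[0,0,0.03,0,0,0,1],[0,0,0.02,0,0,0,1],[0,0,0,0,0,0,1]]'
```

```text
time_s: 24.55
eef_pos: [0.639, 0.1413, 0.0778]
ee_rot: [2.222, 2.221, 0.0]
contact_force: [-0.5, -0.1, -0.8]
finger_gap: 0.0295
finger_force: 20.0
```

```bash
python3 -m pendant '[[0,0,0.02,0,0,0,1],[0,0,0.02,0,0,0,1],[0,0,0,0,0,0,1]]'
```

```text
time_s: 24.92
eef_pos: [0.6398, 0.1415, 0.0769]
ee_rot: [2.221, 2.22, 0.002]
contact_force: [0.2, -1.0, 6.6]
finger_gap: 0.0298
finger_force: 20.0
```

```bash
python3 -m pendant '[[0,0,0,0,0,0,0.3],[0,0,0,0,0,0,-1],[0,0,0,0,0,0,-1],[0,0,0,0,0,0,-1],[0,0,-0.3,0,0,0,-1],[0,0,-0.7,0,0,0,-1],[0,0,-0.9,0,0,0,-1],[-0.87,-0.41,0,0,0,0,-1],[-0.87,-0.41,0,0,0,0,-1],[-0.87,-0.41,0,0,0,0,-1],[-0.87,-0.41,0,0,0,0,-1],[-0.87,-0.41,0,0,0,0,-1],[-0.87,-0.41,0,0,0,0,-1],[-0.87,-0.41,0,0,0,0,-1],[-0.85,-0.4,0,0,0,0,-1],[0,0,0,0,0,0,-1],[0,0,0,0,0,0,-1]]'
python3 - <<'E'
from h import *
c=camera("wrist"); cv2.imwrite("pics/w3.png",c["frame"])
c=camera("side"); b=[(x[0],x[1]) for x in blobs(c["frame"],'red')]; print(b)
E
```

```text
time_s: 27.05
eef_pos: [0.4759, -0.205, 0.1715]
ee_rot: [2.221, 2.22, 0.001]
contact_force: [0.8, 0.4, 0.3]
finger_gap: 0.0881
finger_force: 0.0
[(118.5, (np.float32(320.5), np.float32(124.5))), (22.5, (np.float32(332.8), np.float32(150.5)))]
```

View pics/w3.png

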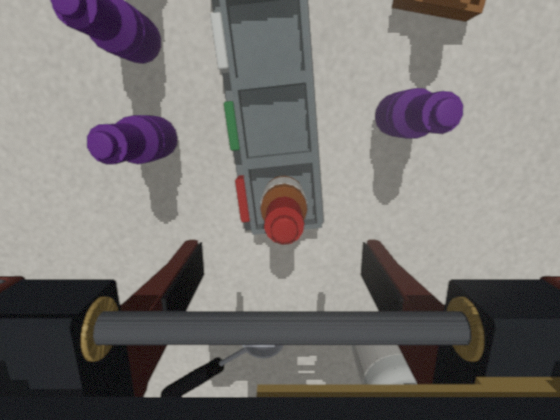

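The red knob is at (285,226), midway between the fingers. I'll check its y before going down.

```bash
python3 - <<'E'
from h import *
c=camera("wrist"); print(onz(c,(285,226),.12).round(4), get_obs()["eef_pos"])
E
```

```text
[ 0.4778 -0.2037  0.12  ] [ 0.47611413 -0.2040969   0.17107613]
```

```bash
python3 -m pendant '[[0,0,0.5,0,0,0,-1],[0,0.02,0.6,0,0,0,-1],[0,0,0.5,0,0,0,-1],[0,0,0.2,0,0,0,-1],[0,0,0,0,0,0,1],[0,0,0,0,0,0,1],[0,0,0,0,0,0,1],[0,0,0,0,0,0,1],[0,0,0,0,0,0,1],[0,0,0,0,0,0,1],[0,0,0,0,0,0,1],[0,0,0,0,0,0,1],[0,0,0,0,0,0,1],[0,0,-0.1,0,0,0,1],[0,0,-0.3,0,0,0,1],[0,0,-0.6,0,0,0,1],[0,0,-0.7,0,0,0,1],[0,0,-0.7,0,0,0,1],[0,0,-0.3,0,0,0,1],[0,0,0,0,0,0,1]]' 20
```

```text
time_s: 29.7
eef_pos: [0.4766, -0.2058, 0.2164]
ee_rot: [2.221, 2.219, 0.0]
contact_force: [-0.8, -0.2, -2.0]
finger_gap: 0.0298
finger_force: 20.0
```

```bash
python3 -m pendant '[[0.3,0.1,0,0,0,0,1],[0.6,0.2,0,0,0,0,1],[0.7,0.3,0,0,0,0,1],[0.7,0.3,0,0,0,0,1],[0.7,0.3,0,0,0,0,1],[0.7,0.3,0,0,0,0,1],[0.7,0.3,0,0,0,0,1],[0.7,0.3,0,0,0,0,1],[0.7,0.3,0,0,0,0,1],[0.7,0.3,0,0,0,0,1],[0.7,0.3,0,0,0,0,1],[0.6,0.25,0,0,0,0,1],[0.23,0.2,0,0,0,0,1],[0,0,0,0,0,0,1],[0,0,0,0,0,0,1],[0,0,0.3,0,0,0,1],[0,0,0.6,0,0,0,1],[0,0,0.6,0,0,0,1],[0,0,0.3,0,0,0,1],[0,0,0,0,0,0,1]]'
```

```text
time_s: 32.2
eef_pos: [0.6484, 0.1949, 0.1244]
ee_rot: [-2.222, -2.22, 0.003]
contact_force: [0.3, -0.5, -2.1]
finger_gap: 0.0298
finger_force: 20.0
```

```bash
python3 -m pendant '[[0.17,0.01,0,0,0,0,1],[0.17,0.01,0,0,0,0,1],[0,0,0,0,0,0,1],[0,0,0.2,0,0,0,1],[0,0,0.25,0,0,0,1],[0,0,0.2,0,0,0,1],[0,0,0.15,0,0,0,1],[0,0,0.08,0,0,0,1],[0,0,0.04,0,0,0,1],[0,0,0.02,0,0,0,1],[0,0,0.02,0,0,0,1],[0,0,0,0,0,0,1]]'
```

```text
time_s: 33.7
eef_pos: [0.65, 0.2129, 0.0778]
ee_rot: [2.222, 2.221, 0.0]
contact_force: [0.1, -0.2, -1.4]
finger_gap: 0.0295
finger_force: 20.0
```

```bash
python3 -m pendant '[[0,0,0.02,0,0,0,1],[0,0,0.02,0,0,0,1],[0,0,0,0,0,0,1]]'
```

```text
time_s: 34.08
eef_pos: [0.6505, 0.213, 0.0766]
ee_rot: [2.222, 2.22, 0.002]
contact_force: [-1.2, -0.5, 4.1]
finger_gap: 0.0299
finger_force: 20.0
```

Contact with the floor. I'll release, rise, and back off to the right so the view is clear.

```bash
python3 -m pendant '[[0,0,0,0,0,0,0.3],[0,0,0,0,0,0,-1],[0,0,0,0,0,0,-1],[0,0,0,0,0,0,-1],[0,0,-0.3,0,0,0,-1],[0,0,-0.7,0,0,0,-1],[0,0,-0.9,0,0,0,-1],[0,0,-0.9,0,0,0,-1],[-0.8,-0.4,0,0,0,0,-1],[-0.8,-0.4,0,0,0,0,-1],[-0.8,-0.4,0,0,0,0,-1],[-0.8,-0.4,0,0,0,0,-1],[-0.8,-0.4,0,0,0,0,-1],[-0.8,-0.4,0,0,0,0,-1],[-0.8,-0.4,0,0,0,0,-1],[-0.8,-0.4,0,0,0,0,-1],[0,0,0,0,0,0,-1]]'
python3 - <<'E'
from h import *
for n in("side","top"):
    c=camera(n); f=c["frame"]; cv2.imwrite(f"pics/{n}9.png",f)
a=cv2.imread("pics/side9.png")[120:360,150:400]; b=cv2.imread("pics/top9.png")[90:330,110:410]
cv2.imwrite("pics/fin.png",cv2.resize(np.hstack([a,b]),None,fx=1.45,fy=2.2))
E
```

```text
time_s: 36.2
eef_pos: [0.4886, -0.1106, 0.2165]
ee_rot: [2.227, 2.214, -0.003]
contact_force: [-0.1, 0.2, 1.0]
finger_gap: 0.0877
finger_force: 0.0
```

View pics/fin.png

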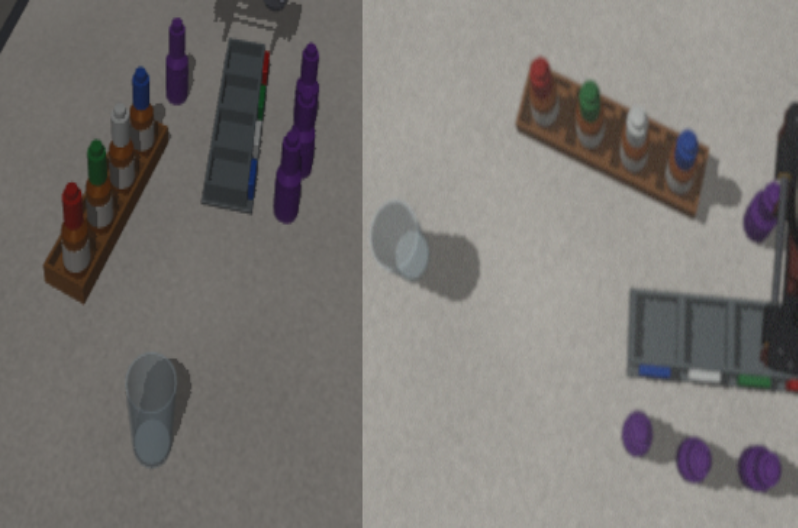

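All four bottles stand upright in the rack, ordered red, green, white, blue from left to right, which is the reverse of the carrier. The beaker stands where it was. I'm handing the job in.

```bash
python3 -c "
from workcell import *
print(finish_job())"
```

```text
the job is handed in; nothing more can be done
None
```

I've handed the job in at about 36 s: the four bottles stand upright in the rack in reverse order (red, green, white, blue from left to right), and the beaker and purple look-alikes were left where they stood; no verdict came back.

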